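# Comb loose styluses into two rows with the tray rake

### The arm

A 6-joint arm with a two-finger parallel gripper is mounted at the origin on the work surface. World frame = base frame: x ahead of the robot, y to its left, z up, the work surface at z = 0. Lengths are in mm, angles in degrees, forces in N, time in s.
With the tool pointing down it reaches from about 350 to 850 mm from the base axis. Payload 8.1 kg.
Tool frame: the origin (TCP) lies midway between the tips of the shut fingers; the grasp point (between the pads) lies 19 mm behind it; z points along the fingers, y is the line along which they close (so a half turn about z gives the same grasp; the last joint's range is limited). The gripper opens to 85 mm and grips with 20 to 120 N. Pads are 22 mm wide; open, the fingers measure 114 mm over their backs; the gripper's body (76 mm by 85 mm) begins 54 mm behind the grasp point. The pads swing forward as they close: fully open they stand 13 mm farther back than shut.
Start: joints at [-69.465, 7.471, 85.268, -0, 87.261, -4.893], TCP at [257.644, -541.871, 231.292] pointing down, gripper open.
Joint ranges: [-169.43, 169.43], [-51.17, 129.36], [1.28, 143.12], [-76.62, 256.62], [0, 156.53], [-152.29, 152.29]. Speed limits (degrees/s): [136.94, 136.94, 159.86, 180, 180, 180].

### API

Orientations are given as [roll, pitch, yaw] about the fixed x, y, z axes, in that order (R = Rz(yaw) Ry(pitch) Rx(roll)).
In Python, from bench import sense, snapshot, camera_params, hand_in, masks_of, pinpoint gives the robot as it stands.
- The arm moves only by the tool step_arm, never from a script. Its argument "targets" is a list of rows, each an object with "angular": the turn, a rotation vector about the tool's x, y, z scaled (see below), a list of three; "dp": the shift along the tool's x, y, z scaled (see below), a list of three; "fingers": the closure, from 0 (fully open) to 1 (shut). A call has exactly 8 rows; each row is the pose to reach, as a shift and turn from the pose commanded when the call began, along the tool's axes at that moment, turning the shorter way round; what a row does not reach only later rows make up. The controller multiplies each number of a shift by 0.2 m and each number of a turn by 180 degrees. A row lasts 1/8 s, in which the tool goes at most 62.5 mm and 10.7 degrees, less where a joint would pass 70% of its speed; a pose out of reach is approached as far as the arm can. A call with a number of a shift or a turn outside -1 to 1 is refused whole. A call with a gripper value outside its range is refused whole. The fingers move at their own pace and stop on an object; "newtons" is the grip in N (left out, the last holds). Time passes only in rows, so rows that repeat a pose let the fingers close, or fill a call up. It gives the time, the measured TCP pose, the force, the opening and the grip force at its end, in the units of the state.
- sense(): the state, without advancing time (a new reading comes with each control period).
- snapshot(name): name is "side" or "top" or "wrist"; returns the picture (400x640x3 uint8, blue, green, red); there is no depth.
- camera_params(name): a dict with "vfov" (degrees; the focal length in pixels is half the picture's height over the tangent of half this angle, whatever the lens; pixels are square), "cx", "cy" (the principal point, pixels), "R" (3x3) and "t" (3): a world point X has camera coordinates R X + t. Camera axes: x right, y down, z forward; pixel columns grow to the right and rows downward; lengths in mm; the calibration is good to about 2 mm. A picture is of the moment at which its call begins: read the wrist's pose just before it. camera_params takes no time and is no camera call; for the wrist camera it gives the pose at the moment of the call.
- hand_in(): hands the job in; it is judged then, once.
Trained networks look in the newest picture that a camera, given by its name, has taken for a name from the list of things; names that differ only in an ending like _2 or _b are one class to them, and where a whole thing is asked for, a point or a joint stands for the part that bears it (a point fixed in the world has none). Each returns a list of dicts, best first, with "conf" (0 to 1); they miss things now and then, are a little off and sometimes report something else, mostly with a low value. They report only what shows in the picture. A call takes as long as a camera call.
- masks_of(camera, label): "pixels" (400x640 bool, what is visible of it) and "at" ([column, row] in pixels, amid what is visible of it).
- pinpoint(camera, label): "at" ([column, row] in pixels: a listed point, or the origin of a listed thing).
The state is a dict: "time": time; "joint_pos": joint angles; "qd": joint speeds; "joint_efforts": joint torques, N m; "tool_pos": TCP position; "tcp_rot": TCP orientation; "ft_force": force on the tool from outside, world axes, zero at the start; "wrist_torque": the same for the moment, N m; "finger_gap": finger opening in mm; "grip_force": force on a finger pad.
Only numpy, scipy, OpenCV 4.12 (cv2) and the standard library are available. Lean on these libraries where they do the work, as an engineer would, in place of code of your own. Each camera call takes 0.05 s, during which the arm holds its last target. There are 200 camera calls.

### The job

Draw the rake by its tail right out of its garage and let go of it standing on the bench; then take it again by its upright grip, stand its teeth on the tray floor in the free strip across the middle, and comb the scattered styluses into two tidy rows: the three in each half pushed up close against the short end wall of that half, side by side, flat on the floor and parallel to the wall. Touch the styluses only with the rake, leave the tablet, mug and tape where they are, and finish by standing the rake upright on the bench, clear of the tray, and letting go.

Things in the scene. Friction and masses are not known exactly. Their poses are not given: they have to be found in the camera images.
- tray: shallow tray fixed to the bench, card floor 4 mm thick, inside 170 mm along its x and 370 mm along its y, plywood walls 6 mm thick whose tops are 20 mm above the bench. Origin: centre of its underside, on the bench. Its two short end walls have their inner faces at y = +185 and y = -185 mm; a 60 mm wide strip across its middle starts free of styluses
- garage: plywood garage fixed to the bench in which the rake is kept, 96 x 176 x 105 mm outside, inside 164 mm wide, with a clear back wall and a clear roof whose underside is 100 mm above the bench. Open only on its -x side; roof and side walls end at x = -45 mm. Origin: on the bench under its middle. The roof bars any grasp of the rake's upright grip while the rake is inside
- rake: wooden rake standing on its teeth, about 0.18 to 0.29 kg. Head 140 mm along its y and 40 mm along its x: a bar (26 to 38 mm above the tooth tips) on six plate-like teeth, each 26 mm tall, 40 mm along x and 6 mm along y, at a pitch of 27 mm. Pushes with either long face, along its +x or -x. Origin: between the tooth tips under the middle of the head; z up. It starts inside the garage, its tail pointing out of the open side, and stands by itself when let go upright
- rake_tail (a point): a point on the rake's tail, 102 mm from the head's middle towards the rake's -x, 32 mm above the tooth tips. The tail is a level square bar 12 mm wide and 12 mm high (26 to 38 mm above the tooth tips) that runs from the head to 120 mm from the head's middle
- rake_post (a point): a point on the rake's upright grip, 64 mm above the tooth tips, over the rake's origin, which is nearly its centre of mass. The grip is a block 20 mm along the rake's x, 30 mm along its y, from 38 to 84 mm above the tooth tips
- tablet: bystander: tablet computer in a folio cover, 150 x 230 x 18 mm, beyond the tray
- mug: bystander: white mug, 80 mm wide, 90 mm high
- tape: bystander: roll of tape lying flat, 90 mm wide, 48 mm high
- pen_l1: tablet stylus, dark metal square bar 120 x 10 x 10 mm (one end, +x, a short blunt cone), about 20 g, lying on the tray floor in the +y half of the tray. Origin: middle of its length, on its underside; x along its length
- pen_l2: tablet stylus, dark metal square bar 120 x 10 x 10 mm (one end, +x, a short blunt cone), about 20 g, lying on the tray floor in the +y half of the tray. Origin: middle of its length, on its underside; x along its length
- pen_l3: tablet stylus, dark metal square bar 120 x 10 x 10 mm (one end, +x, a short blunt cone), about 20 g, lying on the tray floor in the +y half of the tray. Origin: middle of its length, on its underside; x along its length
- pen_r1: tablet stylus, dark metal square bar 120 x 10 x 10 mm (one end, +x, a short blunt cone), about 20 g, lying on the tray floor in the -y half of the tray. Origin: middle of its length, on its underside; x along its length
- pen_r2: tablet stylus, dark metal square bar 120 x 10 x 10 mm (one end, +x, a short blunt cone), about 20 g, lying on the tray floor in the -y half of the tray. Origin: middle of its length, on its underside; x along its length
- pen_r3: tablet stylus, dark metal square bar 120 x 10 x 10 mm (one end, +x, a short blunt cone), about 20 g, lying on the tray floor in the -y half of the tray. Origin: middle of its length, on its underside; x along its length

How it is judged (in metres and radians):
On the way, in this order (a step that is already met when the one before it is completed fails the run):
1. the rake is drawn out of the garage (its head's middle more than 75 mm in front of the garage's middle) and let go, standing upright on the bench (x of rake in the frame of garage below -0.075 m and contact force between the fingers and rake below 0.1 N and height (world z) of rake below 0.003 m and angle between rake's own z axis and vertical below 0.08 rad and linear speed of rake below 0.01 m/s), for 0.2 s.
2. the rake, held by its upright grip, stands with its teeth down in the tray (tips within 6 mm of the floor) (contact force between the fingers and rake above 1 N and distance between the grasp point and rake_post below 0.03 m and z of rake in the frame of tray below 0.01 m and x of rake in the frame of tray between -0.03 and 0.03 m and y of rake in the frame of tray between -0.15 and 0.15 m), for 0.2 s.
At the end, for the whole second after the job is handed in: styluses flat and still on the tray floor, within 0.1 rad of parallel to the end walls, all three centres of each half within 35 mm of its end wall (packed: 25); rake upright and still on the bench, its middle over 120 mm (tray x) or 220 mm (tray y) from the tray's middle (y of each of pen_l1, pen_l2, pen_l3 in the frame of tray above 0.15 m and angle between the x axis of each of pen_l1, pen_l2, pen_l3, pen_r1, pen_r2, pen_r3 and the x axis of tray, either way round below 0.1 rad and z of each of pen_l1, pen_l2, pen_l3, pen_r1, pen_r2, pen_r3 in the frame of tray below 0.008 m and angle between each of pen_l1, pen_l2, pen_l3, pen_r1, pen_r2, pen_r3's own z axis and vertical below 0.1 rad and linear speed of each of pen_l1, pen_l2, pen_l3, pen_r1, pen_r2, pen_r3, rake below 0.01 m/s and y of each of pen_r1, pen_r2, pen_r3 in the frame of tray below -0.15 m and (x of rake in the frame of tray above 0.12 m or x of rake in the frame of tray below -0.12 m or y of rake in the frame of tray above 0.22 m or y of rake in the frame of tray below -0.22 m) and height (world z) of rake below 0.003 m and angle between rake's own z axis and vertical below 0.08 rad); the robot touches nothing.
It fails at once if the gripper touches a stylus (contact force between any of the fingers, the arm and pen_l1 above 0.5 N or contact force between any of the fingers, the arm and pen_l2 above 0.5 N or contact force between any of the fingers, the arm and pen_l3 above 0.5 N or contact force between any of the fingers, the arm and pen_r1 above 0.5 N or contact force between any of the fingers, the arm and pen_r2 above 0.5 N or contact force between any of the fingers, the arm and pen_r3 above 0.5 N).
It fails at once if the tablet, mug or tape is moved more than 20 mm (distance of any of tablet, mug, tape from where it was at the start of the episode above 0.02 m).
It also fails if it takes over 72 s, if anything falls off the work surface, if the arm or the gripper's body presses on something with over 40 N, if the wrist force passes 120 N, or if a joint passes its speed limit or range.

## Working session

There is one attempt and no reset: what is moved stays moved. The work goes in short steps, Python scripts to look and compute and a tool call to move; the robot and the scene stay as the last step left them, time stands still between calls to the robot, and variables do not carry over. Pictures are saved under pics/ and viewed, at most 10 in all, crops included, and the job is handed in when it is done.

Besides the shell and the picture viewer there is one more tool, called after "Request:" as a command line: name --argument value ..., lists and objects as JSON in quotes. step_arm: Moves the arm, as the interface text tells. Its arguments: {"type":"object","properties":{"targets":{"type":"array","items":{"type":"object","properties":{"angular":{"type":"array","items":{"type":"number","minimum":-1,"maximum":1}},"dp":{"type":"array","items":{"type":"number","minimum":-1,"maximum":1}},"fingers":{"type":"number"}}}},"newtons":{"type":"number"}},"required":["targets"]}

```bash
mkdir -p pics; ls; cat > h.py <<'E'
import numpy as np, cv2, json
from bench import *
def ray(cam,px,z,P=None):
    P=P or camera_params(cam); f=200/np.tan(np.radians(P["vfov"]/2))
    R=np.array(P["R"]);t=np.array(P["t"])
    d=R.T@np.array([(px[0]-P["cx"])/f,(px[1]-P["cy"])/f,1]); o=-R.T@t
    return (o+d*(z-o[2])/d[2])
def proj(cam,X,P=None):
    P=P or camera_params(cam); f=200/np.tan(np.radians(P["vfov"]/2))
    c=np.array(P["R"])@np.array(X,float)+np.array(P["t"]); return [P["cx"]+f*c[0]/c[2],P["cy"]+f*c[1]/c[2]]
E
python3 - <<'E'
from h import *
s=sense();print(s["time"],s["tool_pos"],s["tcp_rot"])
for c in("top","side"):
    im=snapshot(c);cv2.imwrite(f"pics/{c}0.png",im)
    P=camera_params(c);print(c,P["vfov"],P["cx"],P["cy"],np.round(-np.array(P["R"]).T@np.array(P["t"])),np.round(P["R"],2).tolist())
for l,z in(("tray",0),("garage",0),("rake",0),("rake_tail",32),("rake_post",64),("tablet",0),("mug",0),("tape",0),("pen_l1",4)):
    for r in pinpoint("top",l)[:7]: print(l,round(r["conf"],2),np.round(r["at"]),np.round(ray("top",r["at"],z)[:2],1))
E
```

```text
pics
0.0 [ 257.43815408 -541.33549274  230.2247727 ] [-1.79891898e+02 -7.00007825e-03  2.54288744e+01]
top 53.290445273410114 326.3284679328481 202.93120504086508 [ 541.  -79. 1163.] [[0.03, -1.0, -0.01], [-1.0, -0.03, -0.05], [0.05, 0.01, -1.0]]
side 56.781483592555375 320.26475398575485 196.77999035865557 [ 534. -770.  693.] [[0.99, -0.1, -0.01], [-0.08, -0.67, -0.74], [0.07, 0.74, -0.67]]
tray 0.84 [348. 242.] [ 488.7 -137. ]
tray 0.73 [341. 137.] [ 798.4 -108.2]
tray 0.36 [365. 250.] [ 468.8 -187.2]
garage 0.8 [196. 176.] [670.1 313.9]
garage 0.55 [278. 126.] [823.9  79. ]
rake 0.65 [344. 135.] [ 803.4 -116.9]
rake_tail 0.52 [196. 211.] [565.4 299.2]
rake_post 0.59 [347. 245.] [ 485.5 -131.8]
tablet 0.71 [340. 134.] [ 806.4 -106.2]
mug 0.7 [463. 274.] [ 407.9 -472.2]
tape 0.65 [277. 130.] [813.   81.3]
tape 0.33 [467. 279.] [ 393.6 -482.7]
pen_l1 0.65 [292. 232.] [513.6  24.9]
pen_l1 0.56 [326. 237.] [503.7 -71.2]
pen_l1 0.56 [309. 240.] [492.2 -24.5]
pen_l1 0.3 [196. 210.] [568.9 308.4]
```

View pics/top0.png

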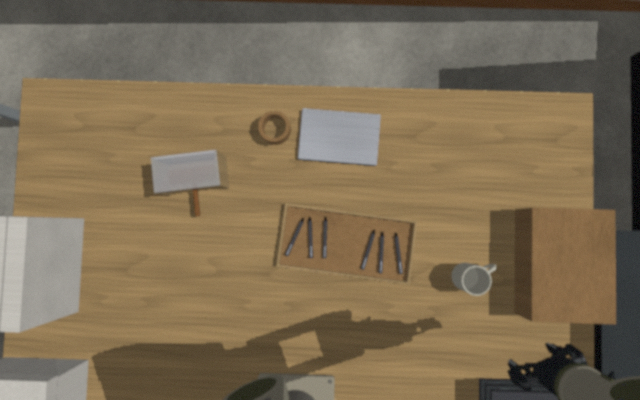

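View pics/side0.png

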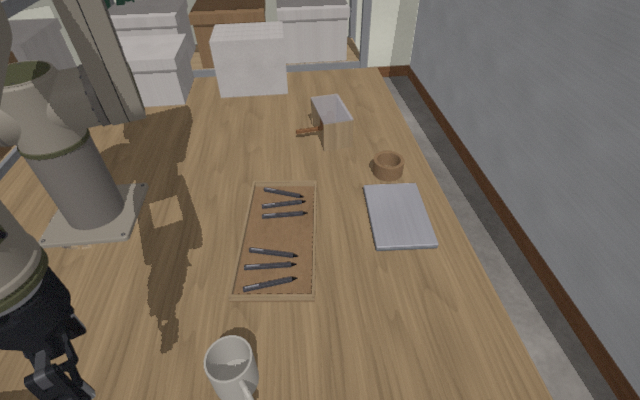

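The top view shows the garage around (185,172) with the rake tail sticking out at about (196,203). The tray is around (345,242), and its styluses lie at columns 292–328 and 365–402. The mug is at (472,279), tape at (273,128) and tablet at (340,136). Next I fit the garage, tail and tray precisely.

```bash
python3 - <<'E'
from h import *
im=snapshot("top")
def fit(l,z,i=0):
    for r in masks_of("top",l)[:3]:
        m=r["pixels"].astype(np.uint8)
        ys,xs=np.nonzero(m)
        pts=np.array([ray("top",(x,y),z)[:2] for x,y in zip(xs,ys)],np.float32)
        (c,sz,a)=cv2.minAreaRect(pts)
        print(l,round(r["conf"],2),np.round(r["at"]),len(xs),"c",np.round(c,1),"sz",np.round(sz,1),"a",round(a,2),"mean",np.round(pts.mean(0),1))
fit("tray",20);fit("garage",105);fit("rake",38);fit("tape",48);fit("tablet",18);fit("mug",90);fit("pen_l1",14)
for r in pinpoint("top","garage")+pinpoint("top","rake_tail"):print(r["conf"],r["at"])
cv2.imwrite("pics/g.png",cv2.resize(im[130:300,140:430],None,fx=2.7,fy=2.7,interpolation=cv2.INTER_CUBIC))
E
```

```text
Traceback (most recent call last):
  File "h.py", line 4, in ray
    P=P or camera_params(cam); f=200/np.tan(np.radians(P["vfov"]/2))
           ~~~~~~~~~~~~~^^^^^
ValueError: time passes only in moves, steps and waits
```

```bash
cat > fit.py <<'E'
from h import *
P=camera_params("top")
def fit(l,z,n=3):
    for r in masks_of("top",l)[:n]:
        ys,xs=np.nonzero(r["pixels"])
        pts=np.array([ray("top",(x,y),z,P)[:2] for x,y in zip(xs,ys)],np.float32)
        (c,sz,a)=cv2.minAreaRect(pts)
        print(l,round(r["conf"],2),np.round(r["at"]),len(xs),"c",np.round(c,1),"sz",np.round(sz,1),"a",round(a,2),"mean",np.round(pts.mean(0),1))
E
python3 - <<'E'
from fit import *
im=snapshot("top")
fit("tray",20);fit("garage",105);fit("rake",38);fit("tape",48,1);fit("tablet",18,1);fit("mug",90,1);fit("pen_l1",14,7)
for r in pinpoint("top","garage")+pinpoint("top","rake_tail"):print(r["conf"],r["at"])
cv2.imwrite("pics/g.png",cv2.resize(im[130:300,140:430],None,fx=2.7,fy=2.7,interpolation=cv2.INTER_CUBIC))
E
```

```text
garage 0.6 [191. 171.] 2734 c [669.5 296.5] sz [106.8 201.2] a 8.68 mean [671.9 298. ]
rake 0.48 [192. 201.] 169 c [592.  296.8] sz [79.7 19.9] a 2.69 mean [588.3 297.1]
tape 0.84 [274. 118.] 493 c [812.   82.1] sz [93.3 88.3] a 46.63 mean [813.1  82.3]
mug 0.69 [475. 279.] 1045 c [ 407.9 -466.9] sz [110.9  83.1] a 87.49 mean [ 410.8 -467.2]
pen_l1 0.54 [311. 246.] 85 c [484.8 -28.7] sz [63.  14.4] a 1.79 mean [482.5 -29.2]
0.81 [198.8, 176.4]
0.59 [197.5, 211.8]
```

View pics/g.png

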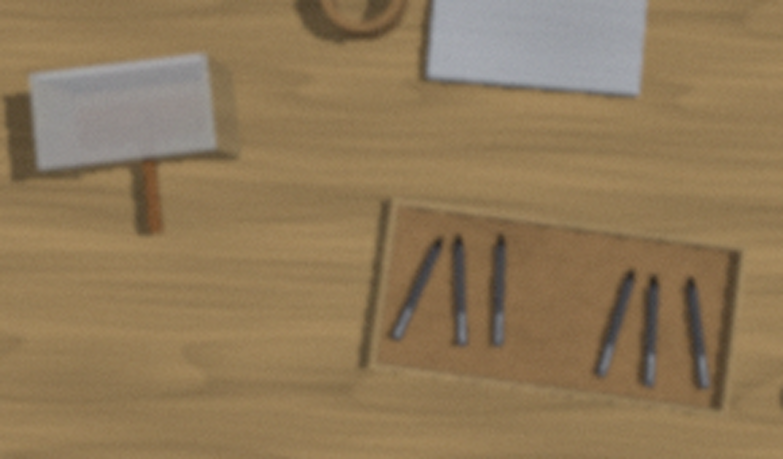

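The crop shows the tray corners at (388,200), (740,250), (722,408) and (368,366). The garage roof corners are at (30,73), (207,54), (215,152) and (38,170), and the tail runs from (149,160) to (150,234). I convert these to world coordinates next.

```bash
python3 - <<'E'
from fit import *
w=lambda x,y,z:ray("top",(140+x/2.7,130+y/2.7),z,P)[:2]
def show(n,c,z):
    q=np.array([w(*p,z) for p in c]);e=q[0]+q[3]-q[1]-q[2]
    print(n,"c",np.round(q.mean(0),1),"yaw",np.round(np.degrees(np.arctan2(-e[0],e[1])),2),"len",np.round(np.linalg.norm(np.roll(q,-1,0)-q,axis=1)))
    return q
show("tray",[(388,200),(740,250),(722,408),(368,366)],20)
show("gar",[(30,73),(207,54),(215,152),(38,170)],105)
a,b=w(148,160,38),w(150.5,234,38);print("tail",a,b,np.degrees(np.arctan2(*(a-b)[::-1])))
for p in [((440,240),(396,338)),((458,238),(461,344)),((500,237),(497,344)),((630,272),(602,375)),((653,278),(648,384)),((690,280),(703,386))]:
    a,b=w(*p[0],12),w(*p[1],12);print("pen",np.round((a+b)/2),round(float(np.degrees(np.arctan2(*(a-b)[::-1]))),1),np.round(np.linalg.norm(a-b)))
s=sense();print(s["time"],s["joint_pos"])
E
```

```text
tray c [ 487.4 -128.3] yaw -5.71 len [377. 167. 375. 177.]
gar c [669.6 308. ] yaw 7.64 len [177.  98. 176.  97.]
tail [627.97714408 303.23009013] [550.38729585 296.97664731] 4.607859151727195
pen [500.  17.] -22.4 114.0
pen [500. -27.] 3.4 113.0
pen [501. -69.] 0.1 114.0
pen [ 470. -195.] -13.9 113.0
pen [ 463. -232.] -1.4 112.0
pen [ 463. -281.] 8.2 113.0
1.15 [-6.94657609e+01  7.47237179e+00  8.52677918e+01  2.31990376e-04
  8.72611590e+01 -4.89331915e+00]
```

Request:
step_arm --targets '[{"dp": [0.15,-0.15,0],"angular": [0,0,0.02],"fingers": 0},{"dp": [0.35,-0.35,0],"angular": [0,0,0.05],"fingers": 0},{"dp": [0.55,-0.55,0],"angular": [0,0,0.08],"fingers": 0},{"dp": [0.75,-0.75,0],"angular": [0,0,0.11],"fingers": 0},{"dp": [0.9,-0.9,0],"angular": [0,0,0.11],"fingers": 0},{"dp": [1,-1,0],"angular": [0,0,0.11],"fingers": 0},{"dp": [1,-1,0],"angular": [0,0,0.11],"fingers": 0},{"dp": [1,-1,0],"angular": [0,0,0.11],"fingers": 0}]' --newtons 40

```text
time: 2.15
tool_pos: [352.4, -275.8, 231.5]
tcp_rot: [180.0, -0.0, 5.6]
ft_force: [0.2, -0.9, 0.4]
finger_gap: 85.5
grip_force: 0.0
```

Request:
step_arm --targets '[{"dp": [0.1,-0.22,0],"angular": [0,0,0],"fingers": 0},{"dp": [0.24,-0.5,0],"angular": [0,0,0],"fingers": 0},{"dp": [0.37,-0.75,0],"angular": [0,0,0],"fingers": 0},{"dp": [0.45,-0.95,0],"angular": [0,0,0],"fingers": 0},{"dp": [0.45,-1,0],"angular": [0,0,0],"fingers": 0},{"dp": [0.45,-1,0],"angular": [0,0,0],"fingers": 0},{"dp": [0.45,-1,0],"angular": [0,0,0],"fingers": 0},{"dp": [0.45,-1,0],"angular": [0,0,0],"fingers": 0}]'

```text
time: 3.15
tool_pos: [422.2, -68.7, 231.3]
tcp_rot: [180.0, 0.0, 5.5]
ft_force: [-0.3, 0.3, 0.2]
finger_gap: 84.9
grip_force: 0.0
```

Request:
step_arm --targets '[{"dp": [0.1,-0.22,0],"angular": [0,0,0],"fingers": 0},{"dp": [0.24,-0.5,0],"angular": [0,0,0],"fingers": 0},{"dp": [0.37,-0.75,0],"angular": [0,0,0],"fingers": 0},{"dp": [0.45,-0.95,0],"angular": [0,0,0],"fingers": 0},{"dp": [0.45,-1,0],"angular": [0,0,0],"fingers": 0},{"dp": [0.45,-1,0],"angular": [0,0,0],"fingers": 0},{"dp": [0.45,-1,0],"angular": [0,0,0],"fingers": 0},{"dp": [0.45,-1,0],"angular": [0,0,0],"fingers": 0}]'

```text
time: 4.15
tool_pos: [492.4, 139.1, 231.5]
tcp_rot: [180.0, -0.0, 5.5]
ft_force: [0.1, -0.3, -0.4]
finger_gap: 85.2
grip_force: 0.0
```

Request:
step_arm --targets '[{"dp": [0.08,-0.2,0.05],"angular": [0,0,0],"fingers": 0},{"dp": [0.25,-0.45,0.15],"angular": [0,0,0],"fingers": 0},{"dp": [0.38,-0.65,0.25],"angular": [0,0,0],"fingers": 0},{"dp": [0.43,-0.76,0.3],"angular": [0,0,0],"fingers": 0},{"dp": [0.43,-0.76,0.3],"angular": [0,0,0],"fingers": 0},{"dp": [0.43,-0.76,0.3],"angular": [0,0,0],"fingers": 0},{"dp": [0.43,-0.76,0.3],"angular": [0,0,0],"fingers": 0},{"dp": [0.43,-0.76,0.3],"angular": [0,0,0],"fingers": 0}]'

```text
time: 5.15
tool_pos: [563.3, 299.3, 172.2]
tcp_rot: [-180.0, -0.1, 5.6]
ft_force: [-0.5, -0.0, -0.2]
finger_gap: 85.5
grip_force: 0.0
```

```bash
python3 - <<'E'
from h import *
P=camera_params("wrist");im=snapshot("wrist");cv2.imwrite("pics/w1.png",im)
print(np.round(-np.array(P["R"]).T@np.array(P["t"])),np.round(P["R"],2).tolist())
for r in pinpoint("wrist","rake_tail"):print("tail",r["conf"],r["at"],ray("wrist",r["at"],32,P))
for r in masks_of("wrist","rake")[:2]:
    ys,xs=np.nonzero(r["pixels"]);pts=np.array([ray("wrist",(x,y),38,P)[:2] for x,y in zip(xs,ys)],np.float32)
    print(r["conf"],len(xs),r["at"],cv2.minAreaRect(pts),xs.min(),xs.max(),ys.min(),ys.max())
E
```

```text
[632. 305. 315.] [[0.1, -1.0, 0.0], [-0.96, -0.09, 0.27], [-0.27, -0.03, -0.96]]
tail 0.69 [323.4, 179.3] [569.9832916  296.56478652  32.        ]
0.68 948 [325.7, 160.6] ((586.3653564453125, 297.97833251953125), (68.42693328857422, 11.880308151245117), 8.62363052368164) 316 331 125 199
```

View pics/w1.png

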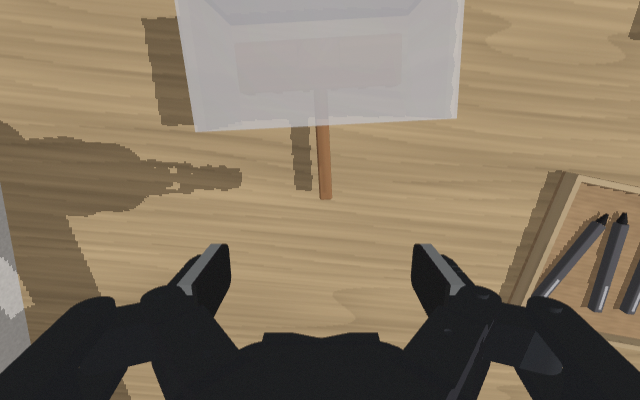

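The wrist view shows the tail running from (322,125) to (326,199), between the open fingers whose midline is near column 320. The garage's front edge runs from (195,132) to (457,118). I descend and grip the tail.

Request:
step_arm --targets '[{"dp": [0.012,0.018,0.15],"angular": [0,0,-0.008],"fingers": 0},{"dp": [0.012,0.018,0.35],"angular": [0,0,-0.008],"fingers": 0},{"dp": [0.012,0.018,0.55],"angular": [0,0,-0.008],"fingers": 0},{"dp": [0.012,0.018,0.7],"angular": [0,0,-0.008],"fingers": 0},{"dp": [0.012,0.018,0.79],"angular": [0,0,-0.008],"fingers": 0},{"dp": [0.012,0.018,0.79],"angular": [0,0,-0.008],"fingers": 0},{"dp": [0.012,0.018,0.79],"angular": [0,0,-0.008],"fingers": 0.5},{"dp": [0.012,0.018,0.79],"angular": [0,0,-0.008],"fingers": 1}]' --newtons 30

```text
time: 6.3
tool_pos: [567.1, 297.3, 15.3]
tcp_rot: [-179.9, -0.2, 7.1]
ft_force: [-0.6, -0.9, -0.0]
finger_gap: 51.6
grip_force: 0.0
```

Request:
step_arm --targets '[{"dp": [0,0,0],"angular": [0,0,0],"fingers": 1},{"dp": [0,0,0],"angular": [0,0,0],"fingers": 1},{"dp": [0,0,0],"angular": [0,0,0],"fingers": 1},{"dp": [0,0,0],"angular": [0,0,0],"fingers": 1},{"dp": [0,0,0],"angular": [0,0,0],"fingers": 1},{"dp": [0,0,0],"angular": [0,0,0],"fingers": 1},{"dp": [-0.02,0,0],"angular": [0,0,0],"fingers": 1},{"dp": [-0.05,0,0],"angular": [0,0,0],"fingers": 1}]'

```text
time: 7.3
tool_pos: [555.8, 295.4, 13.4]
tcp_rot: [180.0, -0.0, 7.1]
ft_force: [1.9, -0.5, 1.7]
finger_gap: 10.9
grip_force: 31.6
```

Request:
step_arm --targets '[{"dp": [-0.06,0,0],"angular": [0,0,0],"fingers": 1},{"dp": [-0.18,0,0],"angular": [0,0,0],"fingers": 1},{"dp": [-0.32,0,0],"angular": [0,0,0],"fingers": 1},{"dp": [-0.46,0,0],"angular": [0,0,0],"fingers": 1},{"dp": [-0.6,0,0],"angular": [0,0,0],"fingers": 1},{"dp": [-0.7,0,0],"angular": [0,0,0],"fingers": 1},{"dp": [-0.75,0,0],"angular": [0,0,0],"fingers": 1},{"dp": [-0.75,0,0],"angular": [0,0,0],"fingers": 1}]'

```text
time: 8.3
tool_pos: [405.7, 276.9, 13.2]
tcp_rot: [180.0, 0.1, 7.1]
ft_force: [-3.7, 0.3, 4.0]
finger_gap: 11.4
grip_force: 32.0
```

Request:
step_arm --targets '[{"dp": [0,0,0],"angular": [0,0,0],"fingers": 0.6},{"dp": [0,0,0],"angular": [0,0,0],"fingers": 0.3},{"dp": [0,0,0],"angular": [0,0,0],"fingers": 0.1},{"dp": [0,0,0],"angular": [0,0,0],"fingers": 0},{"dp": [0,0,0],"angular": [0,0,0],"fingers": 0},{"dp": [0,0,0],"angular": [0,0,0],"fingers": 0},{"dp": [0,0,-0.05],"angular": [0,0,0],"fingers": 0},{"dp": [0,0,-0.2],"angular": [0,0,0],"fingers": 0}]'

```text
time: 9.3
tool_pos: [405.5, 276.3, 52.7]
tcp_rot: [179.9, 0.2, 7.1]
ft_force: [-0.1, 0.6, -0.8]
finger_gap: 85.3
grip_force: 0.0
```

Request:
step_arm --targets '[{"dp": [0,0,-0.2],"angular": [0,0,0],"fingers": 0},{"dp": [0,0,-0.45],"angular": [0,0,0],"fingers": 0},{"dp": [0,0,-0.6],"angular": [0,0,0],"fingers": 0},{"dp": [0,0,-0.7],"angular": [0,0,0],"fingers": 0},{"dp": [0,0,-0.75],"angular": [0,0,0],"fingers": 0},{"dp": [0,0,-0.75],"angular": [0,0,0],"fingers": 0},{"dp": [0,0,-0.75],"angular": [0,0,0],"fingers": 0},{"dp": [0,0,-0.75],"angular": [0,0,0],"fingers": 0}]'

```text
time: 10.3
tool_pos: [406.4, 276.7, 202.1]
tcp_rot: [180.0, 0.1, 7.1]
ft_force: [0.8, 0.6, -1.3]
finger_gap: 85.0
grip_force: 0.0
```

```bash
python3 - <<'E'
from fit import *
W=camera_params("wrist");im=snapshot("wrist");cv2.imwrite("pics/w2.png",im)
t=snapshot("top")
for c,p in(("wrist",W),("top",P)):
  for l,z in(("rake_post",64),("rake_tail",32),("rake",0)):
    for r in pinpoint(c,l)[:1]:print(c,l,r["conf"],np.round(r["at"]),ray(c,r["at"],z,p))
E
```

```text
wrist rake_post 0.88 [321.  69.] [508.87645076 287.86955822  64.        ]
wrist rake 0.84 [320.  76.] [509.92267222 289.04310311   0.        ]
top rake_post 0.81 [196. 231.] [509.62647061 285.9647353   64.        ]
top rake_tail 0.71 [203. 268.] [406.3249607  271.42573464  32.        ]
top rake 0.92 [199. 227.] [521.44138047 298.75977826   0.        ]
```

View pics/w2.png

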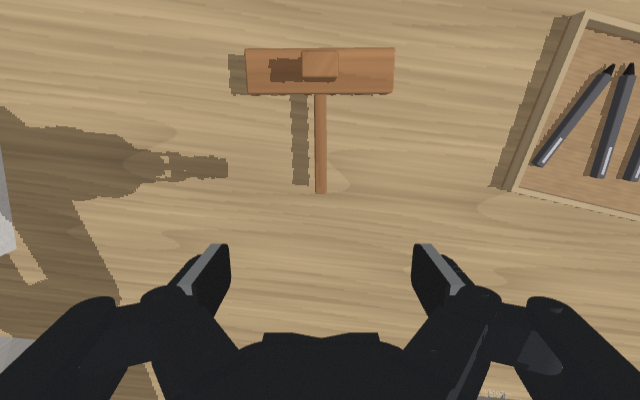

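The rake stands free of the garage with its head at (320,70) and its tail going down to (320,190). I now go over the post, turned 90°.

Request:
step_arm --targets '[{"dp": [0.08,0,0],"angular": [0,0,-0.058],"fingers": 0},{"dp": [0.2,0,0],"angular": [0,0,-0.116],"fingers": 0},{"dp": [0.35,0,0],"angular": [0,0,-0.174],"fingers": 0},{"dp": [0.45,0,0],"angular": [0,0,-0.232],"fingers": 0},{"dp": [0.52,0.003,0],"angular": [0,0,-0.29],"fingers": 0},{"dp": [0.52,0.003,0],"angular": [0,0,-0.348],"fingers": 0},{"dp": [0.52,0.003,0],"angular": [0,0,-0.406],"fingers": 0},{"dp": [0.52,0.003,0],"angular": [0,0,-0.464],"fingers": 0}]'

```text
time: 11.7
tool_pos: [510.3, 289.2, 203.2]
tcp_rot: [-180.0, 0.0, 90.9]
ft_force: [-0.0, -0.2, -0.5]
finger_gap: 85.3
grip_force: 0.0
```

Request:
step_arm --targets '[{"dp": [0,0,0.1],"angular": [0,0,-0.036],"fingers": 0},{"dp": [0,0,0.3],"angular": [0,0,-0.036],"fingers": 0},{"dp": [0,0,0.5],"angular": [0,0,-0.036],"fingers": 0},{"dp": [0,0,0.65],"angular": [0,0,-0.036],"fingers": 0},{"dp": [0,0,0.74],"angular": [0,0,-0.036],"fingers": 0},{"dp": [0,0,0.775],"angular": [0,0,-0.036],"fingers": 0},{"dp": [0,0,0.775],"angular": [0,0,-0.036],"fingers": 0},{"dp": [0,0,0.775],"angular": [0,0,-0.036],"fingers": 0}]'

```text
time: 12.7
tool_pos: [511.3, 289.7, 49.9]
tcp_rot: [179.9, -0.0, 97.1]
ft_force: [0.5, 1.2, -0.7]
finger_gap: 85.7
grip_force: 0.0
```

Request:
step_arm --targets '[{"dp": [0,0,0],"angular": [0,0,0],"fingers": 0.4},{"dp": [0,0,0],"angular": [0,0,0],"fingers": 0.7},{"dp": [0,0,0],"angular": [0,0,0],"fingers": 1},{"dp": [0,0,0],"angular": [0,0,0],"fingers": 1},{"dp": [0,0,0],"angular": [0,0,0],"fingers": 1},{"dp": [0,0,0],"angular": [0,0,0],"fingers": 1},{"dp": [0,0,0],"angular": [0,0,0],"fingers": 1},{"dp": [0,0,0],"angular": [0,0,0],"fingers": 1}]' --newtons 80

```text
time: 13.7
tool_pos: [510.3, 289.3, 48.5]
tcp_rot: [180.0, -0.0, 97.1]
ft_force: [-0.4, -0.7, 4.7]
finger_gap: 18.9
grip_force: 78.6
```

```bash
python3 - <<'E'
from h import *
for i in range(3):
    snapshot("top");s=sense();print(s["time"],s["tool_pos"],s["tcp_rot"],s["finger_gap"],s["grip_force"],s["ft_force"])
E
```

```text
13.75 [510.34657331 289.28561915  48.49227168] [ 1.79984284e+02 -6.36317620e-03  9.70655706e+01] 19.32849601469742 78.573739528656 [-1.15775751 -0.72920431  4.35219985]
13.8 [510.34655283 289.28177307  48.48547218] [ 1.79984468e+02 -4.85920500e-03  9.70681837e+01] 18.849797122722865 78.57755899429321 [-0.70028083 -0.11094585  3.5607504 ]
13.85 [510.36938827 289.2989057   48.5144116 ] [ 1.79981601e+02 -7.32146737e-03  9.70669716e+01] 19.38853660627324 78.58136773109436 [-0.53713114 -1.09970504  3.65880437]
```

Request:
step_arm --targets '[{"dp": [0,0,-0.12],"angular": [0,0,0],"fingers": 1},{"dp": [0,0,-0.35],"angular": [0,0,0],"fingers": 1},{"dp": [-0.12,-0.02,-0.6],"angular": [0,0,0.05],"fingers": 1},{"dp": [-0.3,-0.06,-0.75],"angular": [0,0,0.108],"fingers": 1},{"dp": [-0.5,-0.1,-0.8],"angular": [0,0,0.166],"fingers": 1},{"dp": [-0.7,-0.14,-0.8],"angular": [0,0,0.224],"fingers": 1},{"dp": [-0.85,-0.17,-0.8],"angular": [0,0,0.282],"fingers": 1},{"dp": [-0.98,-0.18,-0.8],"angular": [0,0,0.34],"fingers": 1}]'

```text
time: 14.85
tool_pos: [497.9, 89.0, 207.4]
tcp_rot: [-180.0, 0.1, 35.5]
ft_force: [-0.8, 0.1, -1.6]
finger_gap: 19.2
grip_force: 78.5
```

```bash
python3 - <<'E'
from h import *
s=sense();print(s["time"],s["tool_pos"],s["tcp_rot"],s["finger_gap"],s["grip_force"],s["ft_force"])
E
```

```text
14.85 [497.87559071  89.02832023 207.44398569] [-1.79961994e+02  6.76574134e-02  3.54935399e+01] 19.17117030745315 78.46052885055542 [-0.77702532  0.10335862 -1.58374432]
```

Request:
step_arm --targets '[{"dp": [-0.08,0.1,0],"angular": [0,0,0.05],"fingers": 1},{"dp": [-0.22,0.28,0],"angular": [0,0,0.1],"fingers": 1},{"dp": [-0.38,0.48,0],"angular": [0,0,0.15],"fingers": 1},{"dp": [-0.52,0.65,0],"angular": [0,0,0.2],"fingers": 1},{"dp": [-0.62,0.78,0],"angular": [0,0,0.231],"fingers": 1},{"dp": [-0.68,0.85,0],"angular": [0,0,0.231],"fingers": 1},{"dp": [-0.68,0.85,0],"angular": [0,0,0.231],"fingers": 1},{"dp": [-0.68,0.85,0],"angular": [0,0,0.231],"fingers": 1}]'

```text
time: 15.85
tool_pos: [488.0, -126.2, 208.0]
tcp_rot: [-180.0, 0.0, -5.6]
ft_force: [-0.2, -0.1, -1.9]
finger_gap: 19.3
grip_force: 78.6
```

```bash
python3 - <<'E'
from h import *
s=sense();print(s["time"],s["tool_pos"],s["tcp_rot"])
W=camera_params("wrist");im=snapshot("wrist");cv2.imwrite("pics/w3.png",im)
print(pinpoint("wrist","tray")[:1])
for r in pinpoint("wrist","pen_l1"):print(r["conf"],np.round(r["at"]),np.round(ray("wrist",r["at"],4,W)))
E
```

```text
15.85 [ 487.98178076 -126.23167438  208.00930011] [-1.79960242e+02  2.87459960e-02 -5.60625413e+00]
[]
0.79 [199. 170.] [504.  13.   4.]
0.76 [236. 168.] [503. -31.   4.]
0.75 [272. 164.] [503. -72.   4.]
```

View pics/w3.png

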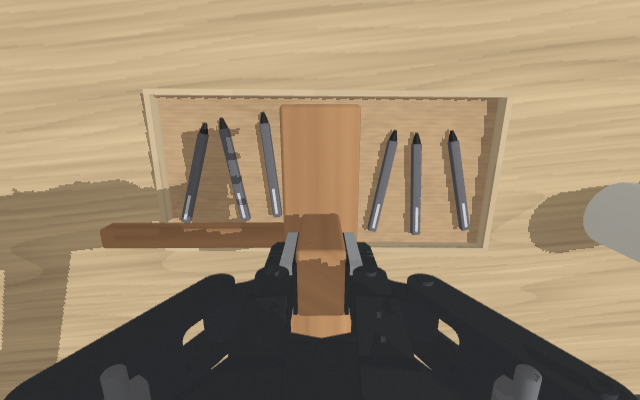

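The wrist view shows the tray with outer wall-top corners at (143,90), (507,98) and (488,248). The held rake is over the free strip, its tail pointing towards the +y half, with styluses at columns 185–280 and 370–465. I use these corners to refine the tray pose.

```bash
python3 - <<'E'
from h import *
W=camera_params("wrist")
q=[ray("wrist",p,z,W)[:2] for p,z in(((143,90),20),((507,98),20),((488,248),20),((160,97),20),((487,104),20))]
print(np.round(q,1))
TL,TR,BR=q[:3]
e=TL-TR;print("yaw",np.degrees(np.arctan2(-e[0],e[1])),np.linalg.norm(e))
e=TR-BR;print("yaw",np.degrees(np.arctan2(e[1],e[0])),np.linalg.norm(e))
print("c",(TL+BR)/2)
# pens in image
for a,b in [((204,126),(187,219)),((222,121),(245,218)),((263,115),(277,214)),((393,133),(373,229)),((416,137),(415,232)),((453,134),(464,228))]:
    A,B=ray("wrist",a,12,W)[:2],ray("wrist",b,12,W)[:2];print(np.round((A+B)/2),round(float(np.degrees(np.arctan2(*(A-B)[::-1])))))
E
```

```text
[[ 595.1   46.3]
 [ 550.5 -326.8]
 [ 381.4 -315.7]
 [ 586.6   30.5]
 [ 546.6 -306.5]]
yaw -6.80731419366592 375.7064611014409
yaw -3.768490888316808 169.53580234085123
c [ 488.21671503 -134.70739273]
[501.  15.] -22
[500. -30.] 3
[502. -71.] 0
[ 471. -196.] -14
[ 463. -234.] -1
[ 462. -283.] 8
```

Request:
step_arm --targets '[{"dp": [-0.013,0.021,0.1],"angular": [0,0,0.004],"fingers": 1},{"dp": [-0.013,0.021,0.3],"angular": [0,0,0.004],"fingers": 1},{"dp": [-0.013,0.021,0.5],"angular": [0,0,0.004],"fingers": 1},{"dp": [-0.013,0.021,0.65],"angular": [0,0,0.004],"fingers": 1},{"dp": [-0.013,0.021,0.73],"angular": [0,0,0.004],"fingers": 1},{"dp": [-0.013,0.021,0.765],"angular": [0,0,0.004],"fingers": 1},{"dp": [-0.013,0.021,0.772],"angular": [0,0,0.004],"fingers": 1},{"dp": [-0.013,0.021,0.772],"angular": [0,0,0.004],"fingers": 1}]'

```text
time: 17.0
tool_pos: [485.9, -131.4, 55.0]
tcp_rot: [180.0, -0.1, -6.4]
ft_force: [0.0, -0.7, -1.4]
finger_gap: 19.3
grip_force: 78.6
```

Request:
step_arm --targets '[{"dp": [0,0,0],"angular": [0,0,0],"fingers": 1},{"dp": [0,0,0],"angular": [0,0,0],"fingers": 1},{"dp": [0,0,0],"angular": [0,0,0],"fingers": 1},{"dp": [0,0.02,0],"angular": [0,0,0],"fingers": 1},{"dp": [0,0.05,0],"angular": [0,0,0],"fingers": 1},{"dp": [0,0.09,0],"angular": [0,0,0],"fingers": 1},{"dp": [0,0.13,0],"angular": [0,0,0],"fingers": 1},{"dp": [0,0.17,0],"angular": [0,0,0],"fingers": 1}]'

```text
time: 18.0
tool_pos: [481.1, -165.6, 53.9]
tcp_rot: [180.0, 0.0, -6.4]
ft_force: [-0.2, -0.8, -1.8]
finger_gap: 19.0
grip_force: 78.6
```

Request:
step_arm --targets '[{"dp": [0,0.05,0],"angular": [0,0,0],"fingers": 1},{"dp": [0,0.1,0],"angular": [0,0,0],"fingers": 1},{"dp": [0,0.15,0],"angular": [0,0,0],"fingers": 1},{"dp": [0,0.2,0],"angular": [0,0,0],"fingers": 1},{"dp": [0,0.25,0],"angular": [0,0,0],"fingers": 1},{"dp": [0,0.3,0],"angular": [0,0,0],"fingers": 1},{"dp": [0,0.35,0],"angular": [0,0,0],"fingers": 1},{"dp": [0,0.4,0],"angular": [0,0,0],"fingers": 1}]'

```text
time: 19.0
tool_pos: [472.2, -245.0, 53.9]
tcp_rot: [180.0, -0.0, -6.4]
ft_force: [-0.7, 0.3, -1.2]
finger_gap: 19.1
grip_force: 78.5
```

Request:
step_arm --targets '[{"dp": [0,0.02,0],"angular": [0,0,0],"fingers": 1},{"dp": [0,0.03,0],"angular": [0,0,0],"fingers": 1},{"dp": [0,0.04,0],"angular": [0,0,0],"fingers": 1},{"dp": [0,0.05,0],"angular": [0,0,0],"fingers": 1},{"dp": [0,0.06,0],"angular": [0,0,0],"fingers": 1},{"dp": [0,0.065,0],"angular": [0,0,0],"fingers": 1},{"dp": [0,0.07,0],"angular": [0,0,0],"fingers": 1},{"dp": [0,0.07,0],"angular": [0,0,0],"fingers": 1}]'

```text
time: 20.0
tool_pos: [470.6, -258.4, 53.9]
tcp_rot: [180.0, 0.0, -6.4]
ft_force: [-0.4, 0.1, -2.3]
finger_gap: 19.1
grip_force: 78.5
```

```bash
python3 - <<'E'
from h import *
s=sense();print(s["time"],s["tool_pos"],s["tcp_rot"],s["ft_force"])
im=snapshot("wrist");cv2.imwrite("pics/w4.png",im)
E
```

```text
20.0 [ 470.63708079 -258.35708776   53.87739272] [ 1.79995893e+02  2.60051275e-03 -6.43432502e+00] [-0.39264999  0.11434711 -2.34089621]
```

View pics/w4.png

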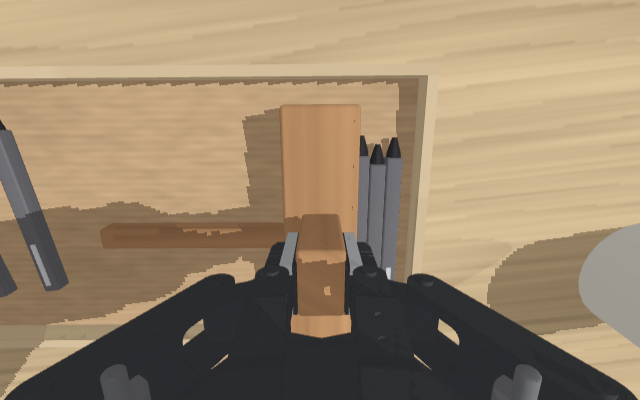

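The picture shows the three styluses side by side against the rake (columns 360–402), about 6–8 mm short of the end wall's inner face at column ~412. I push on gently.

Request:
step_arm --targets '[{"dp": [0,0.01,0],"angular": [0,0,0],"fingers": 1},{"dp": [0,0.015,0],"angular": [0,0,0],"fingers": 1},{"dp": [0,0.02,0],"angular": [0,0,0],"fingers": 1},{"dp": [0,0.025,0],"angular": [0,0,0],"fingers": 1},{"dp": [0,0.03,0],"angular": [0,0,0],"fingers": 1},{"dp": [0,0.03,0],"angular": [0,0,0],"fingers": 1},{"dp": [0,0.03,0],"angular": [0,0,0],"fingers": 1},{"dp": [0,0.03,0],"angular": [0,0,0],"fingers": 1}]'

```text
time: 21.05
tool_pos: [470.0, -264.3, 53.9]
tcp_rot: [180.0, -0.0, -6.4]
ft_force: [-0.2, 0.8, -1.7]
finger_gap: 19.2
grip_force: 78.5
```

```bash
python3 - <<'E'
from h import *
im=snapshot("wrist");cv2.imwrite("pics/w5.png",cv2.resize(im[60:300,260:460],None,fx=2.5,fy=2.5,interpolation=cv2.INTER_CUBIC))
E
```

```text
(no output)
```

View pics/w5.png

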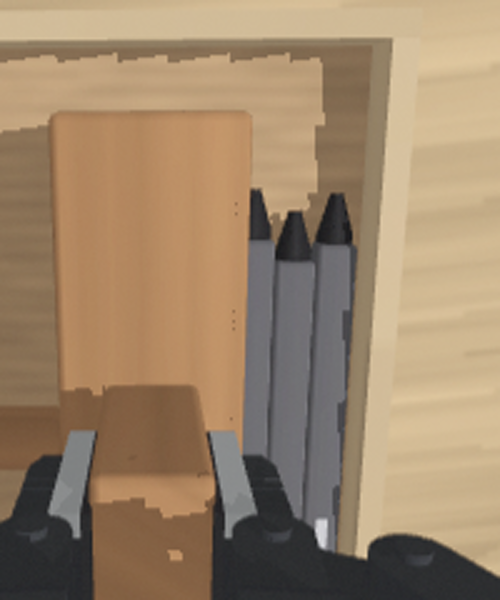

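The styluses lie parallel and about 1–2 mm from the wall (crop column 353, with the wall base at ~358). I press a bit further until contact.

Request:
step_arm --targets '[{"dp": [0,0.003,0],"angular": [0,0,0],"fingers": 1},{"dp": [0,0.006,0],"angular": [0,0,0],"fingers": 1},{"dp": [0,0.009,0],"angular": [0,0,0],"fingers": 1},{"dp": [0,0.012,0],"angular": [0,0,0],"fingers": 1},{"dp": [0,0.015,0],"angular": [0,0,0],"fingers": 1},{"dp": [0,0.015,0],"angular": [0,0,0],"fingers": 1},{"dp": [0,0.015,0],"angular": [0,0,0],"fingers": 1},{"dp": [0,0.015,0],"angular": [0,0,0],"fingers": 1}]'

```text
time: 22.1
tool_pos: [469.6, -267.2, 53.9]
tcp_rot: [-180.0, 0.0, -6.4]
ft_force: [-0.3, 1.0, -1.7]
finger_gap: 19.1
grip_force: 78.6
```

Request:
step_arm --targets '[{"dp": [0,0.003,0],"angular": [0,0,0],"fingers": 1},{"dp": [0,0.006,0],"angular": [0,0,0],"fingers": 1},{"dp": [0,0.009,0],"angular": [0,0,0],"fingers": 1},{"dp": [0,0.012,0],"angular": [0,0,0],"fingers": 1},{"dp": [0,0.012,0],"angular": [0,0,0],"fingers": 1},{"dp": [0,0.012,0],"angular": [0,0,0],"fingers": 1},{"dp": [0,0.012,0],"angular": [0,0,0],"fingers": 1},{"dp": [0,0.012,0],"angular": [0,0,0],"fingers": 1}]'

```text
time: 23.1
tool_pos: [469.5, -267.7, 53.9]
tcp_rot: [-179.8, 0.0, -6.4]
ft_force: [-0.7, 10.6, 5.0]
finger_gap: 19.1
grip_force: 79.3
```

Request:
step_arm --targets '[{"dp": [0,-0.04,0],"angular": [0,0,0],"fingers": 1},{"dp": [0,-0.15,0],"angular": [0,0,0],"fingers": 1},{"dp": [0,-0.3,0],"angular": [0,0,0],"fingers": 1},{"dp": [0,-0.46,0],"angular": [0,0,0],"fingers": 1},{"dp": [0,-0.6,0],"angular": [0,0,0],"fingers": 1},{"dp": [0,-0.7,0],"angular": [0,0,0],"fingers": 1},{"dp": [0,-0.75,0],"angular": [0,0,0],"fingers": 1},{"dp": [0,-0.75,0],"angular": [0,0,0],"fingers": 1}]'

```text
time: 24.1
tool_pos: [486.2, -119.8, 53.9]
tcp_rot: [180.0, -0.0, -6.4]
ft_force: [-0.3, -0.9, -0.9]
finger_gap: 18.8
grip_force: 78.8
```

Request:
step_arm --targets '[{"dp": [0,-0.05,0],"angular": [0,0,0],"fingers": 1},{"dp": [0,-0.1,0],"angular": [0,0,0],"fingers": 1},{"dp": [0,-0.15,0],"angular": [0,0,0],"fingers": 1},{"dp": [0,-0.2,0],"angular": [0,0,0],"fingers": 1},{"dp": [0,-0.25,0],"angular": [0,0,0],"fingers": 1},{"dp": [0,-0.3,0],"angular": [0,0,0],"fingers": 1},{"dp": [0,-0.35,0],"angular": [0,0,0],"fingers": 1},{"dp": [0,-0.4,0],"angular": [0,0,0],"fingers": 1}]'

```text
time: 25.1
tool_pos: [495.2, -40.4, 53.9]
tcp_rot: [180.0, 0.0, -6.4]
ft_force: [-0.0, 0.3, -1.9]
finger_gap: 19.4
grip_force: 78.8
```

Request:
step_arm --targets '[{"dp": [0,-0.03,0],"angular": [0,0,0],"fingers": 1},{"dp": [0,-0.06,0],"angular": [0,0,0],"fingers": 1},{"dp": [0,-0.09,0],"angular": [0,0,0],"fingers": 1},{"dp": [0,-0.12,0],"angular": [0,0,0],"fingers": 1},{"dp": [0,-0.14,0],"angular": [0,0,0],"fingers": 1},{"dp": [0,-0.16,0],"angular": [0,0,0],"fingers": 1},{"dp": [0,-0.18,0],"angular": [0,0,0],"fingers": 1},{"dp": [0,-0.18,0],"angular": [0,0,0],"fingers": 1}]'

```text
time: 26.1
tool_pos: [499.2, -5.0, 53.9]
tcp_rot: [-180.0, 0.0, -6.4]
ft_force: [0.8, -0.1, -1.6]
finger_gap: 18.9
grip_force: 78.7
```

Request:
step_arm --targets '[{"dp": [0,-0.005,0],"angular": [0,0,0],"fingers": 1},{"dp": [0,-0.01,0],"angular": [0,0,0],"fingers": 1},{"dp": [0,-0.015,0],"angular": [0,0,0],"fingers": 1},{"dp": [0,-0.02,0],"angular": [0,0,0],"fingers": 1},{"dp": [0,-0.025,0],"angular": [0,0,0],"fingers": 1},{"dp": [0,-0.025,0],"angular": [0,0,0],"fingers": 1},{"dp": [0,-0.025,0],"angular": [0,0,0],"fingers": 1},{"dp": [0,-0.025,0],"angular": [0,0,0],"fingers": 1}]'

```text
time: 27.1
tool_pos: [499.7, -0.3, 53.9]
tcp_rot: [-180.0, 0.0, -6.4]
ft_force: [-1.0, 0.1, -1.2]
finger_gap: 19.4
grip_force: 78.7
```

```bash
python3 - <<'E'
from h import *
im=snapshot("wrist");cv2.imwrite("pics/w6.png",cv2.resize(im[60:300,190:390],None,fx=2.5,fy=2.5,interpolation=cv2.INTER_CUBIC))
E
```

```text
(no output)
```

View pics/w6.png

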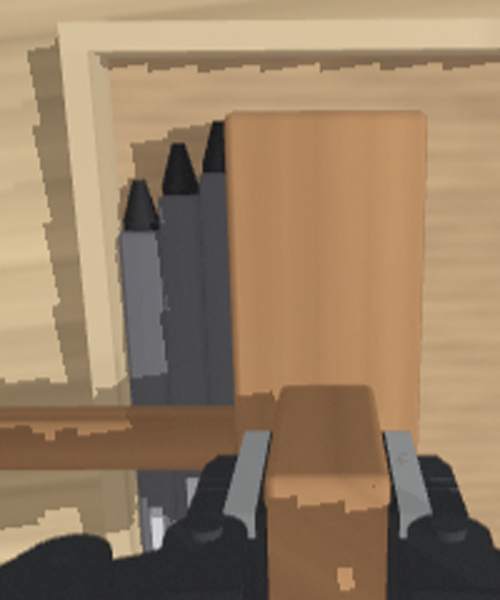

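The three +y styluses are packed and parallel, almost touching the wall (crop columns 122–232, wall base ~115). I push the last millimetres.

Request:
step_arm --targets '[{"dp": [0,-0.003,0],"angular": [0,0,0],"fingers": 1},{"dp": [0,-0.006,0],"angular": [0,0,0],"fingers": 1},{"dp": [0,-0.009,0],"angular": [0,0,0],"fingers": 1},{"dp": [0,-0.012,0],"angular": [0,0,0],"fingers": 1},{"dp": [0,-0.015,0],"angular": [0,0,0],"fingers": 1},{"dp": [0,-0.015,0],"angular": [0,0,0],"fingers": 1},{"dp": [0,-0.015,0],"angular": [0,0,0],"fingers": 1},{"dp": [0,-0.015,0],"angular": [0,0,0],"fingers": 1}]'

```text
time: 28.15
tool_pos: [500.1, 1.4, 54.0]
tcp_rot: [179.9, -0.0, -6.4]
ft_force: [-0.8, -7.0, -0.2]
finger_gap: 19.0
grip_force: 79.2
```

Request:
step_arm --targets '[{"dp": [0,0.02,0],"angular": [0,0,0],"fingers": 1},{"dp": [0,0.08,0],"angular": [0,0,0],"fingers": 1},{"dp": [0,0.12,0],"angular": [0,0,0],"fingers": 1},{"dp": [0,0.12,0],"angular": [0,0,-0.05],"fingers": 1},{"dp": [0,0.12,0],"angular": [0,0,-0.2],"fingers": 1},{"dp": [0,0.12,-0.4],"angular": [0,0,0],"fingers": 1},{"dp": [0,0.12,-0.5],"angular": [0,0,0],"fingers": 1},{"dp": [0,0.12,-0.5],"angular": [0,0,0],"fingers": 1}]'

```text
time: 29.15
tool_pos: [500.1, -21.9, 158.1]
tcp_rot: [180.0, -0.4, -6.5]
ft_force: [0.4, 0.3, -1.5]
finger_gap: 19.4
grip_force: 79.1
```

My lift rows put two values in the turn instead of the shift, so the rake may have grazed the +y styluses. I check their poses numerically.

```bash
cat > pens.py <<'E'
from h import *
import sys
c0=np.array([484.6,-133.1]);a=np.radians(-6.4);Rt=np.array([[np.cos(a),np.sin(a)],[-np.sin(a),np.cos(a)]])
def pens(cam):
    W=camera_params(cam);im=snapshot(cam);cv2.imwrite(f"pics/{cam}_{sense()['time']:.2f}.png",im)
    for r in masks_of(cam,"pen_l1"):
        ys,xs=np.nonzero(r["pixels"])
        q=np.array([Rt@(ray(cam,(x,y),14,W)[:2]-c0) for x,y in zip(xs,ys)],np.float32)
        vx,vy,x0,y0=cv2.fitLine(q,cv2.DIST_L2,0,.01,.01).ravel()
        print(round(r["conf"],2),np.round(r["at"]),len(xs),"mid",np.round([x0,y0]),"ang",round(float(np.degrees(np.arctan(vy/vx))),1),"x",np.round([q[:,0].min(),q[:,0].max()]))
E
python3 -c "
from pens import *
pens('wrist');pens('top')"
```

```text
0.88 [262. 169.] 980 mid [ 17. 169.] ang 0.9 x [-32.  65.]
0.73 [248. 176.] 932 mid [ 13. 179.] ang 0.1 x [-33.  57.]
0.56 [270. 168.] 1044 mid [ 16. 158.] ang 0.6 x [-33.  63.]
0.66 [306. 214.] 160 mid [ 60. 122.] ang -82.2 x [43. 77.]
0.55 [400. 254.] 156 mid [  -5. -158.] ang 0.4 x [-61.  52.]
```

Still packed: rows at y ≈ 158, 169 and 179 mm, tilted under 1°. I carry the rake over the +y wall to the bench.

Request:
step_arm --targets '[{"dp": [0,-0.1,0],"angular": [0,0,0],"fingers": 1},{"dp": [0,-0.25,0],"angular": [0,0,0],"fingers": 1},{"dp": [0,-0.42,0],"angular": [0,0,0],"fingers": 1},{"dp": [0,-0.6,0],"angular": [0,0,0],"fingers": 1},{"dp": [0,-0.75,0],"angular": [0,0,0],"fingers": 1},{"dp": [0,-0.86,0],"angular": [0,0,0],"fingers": 1},{"dp": [0,-0.9,0],"angular": [0,0,0],"fingers": 1},{"dp": [0,-0.9,0],"angular": [0,0,0],"fingers": 1}]'

```text
time: 30.35
tool_pos: [516.9, 157.5, 152.7]
tcp_rot: [179.9, 0.1, -6.4]
ft_force: [-0.3, -0.2, -1.1]
finger_gap: 19.0
grip_force: 78.9
```

Request:
step_arm --targets '[{"dp": [0,0,0.05],"angular": [0,0,0],"fingers": 1},{"dp": [0,0,0.15],"angular": [0,0,0],"fingers": 1},{"dp": [0,0,0.28],"angular": [0,0,0],"fingers": 1},{"dp": [0,0,0.4],"angular": [0,0,0],"fingers": 1},{"dp": [0,0,0.48],"angular": [0,0,0],"fingers": 1},{"dp": [0,0,0.51],"angular": [0,0,0],"fingers": 1},{"dp": [0,0,0.515],"angular": [0,0,0],"fingers": 1},{"dp": [0,0,0.515],"angular": [0,0,0],"fingers": 1}]'

```text
time: 31.35
tool_pos: [518.3, 157.8, 51.8]
tcp_rot: [-180.0, -0.1, -6.4]
ft_force: [-0.7, 0.4, -1.4]
finger_gap: 18.8
grip_force: 78.9
```

Request:
step_arm --targets '[{"dp": [0,0,0.005],"angular": [0,0,0],"fingers": 1},{"dp": [0,0,0.01],"angular": [0,0,0],"fingers": 1},{"dp": [0,0,0.013],"angular": [0,0,0],"fingers": 1},{"dp": [0,0,0.016],"angular": [0,0,0],"fingers": 1},{"dp": [0,0,0.016],"angular": [0,0,0],"fingers": 1},{"dp": [0,0,0.016],"angular": [0,0,0],"fingers": 1},{"dp": [0,0,0.016],"angular": [0,0,0],"fingers": 1},{"dp": [0,0,0.016],"angular": [0,0,0],"fingers": 1}]'

```text
time: 32.35
tool_pos: [517.7, 157.8, 48.5]
tcp_rot: [-180.0, -0.0, -6.4]
ft_force: [-4.7, 0.2, 5.5]
finger_gap: 18.6
grip_force: 80.3
```

Contact with the bench. I release and rise.

Request:
step_arm --targets '[{"dp": [0,0,0],"angular": [0,0,0],"fingers": 0.7},{"dp": [0,0,0],"angular": [0,0,0],"fingers": 0.4},{"dp": [0,0,0],"angular": [0,0,0],"fingers": 0.1},{"dp": [0,0,0],"angular": [0,0,0],"fingers": 0},{"dp": [0,0,0],"angular": [0,0,0],"fingers": 0},{"dp": [0,0,0],"angular": [0,0,0],"fingers": 0},{"dp": [0,0,-0.05],"angular": [0,0,0],"fingers": 0},{"dp": [0,0,-0.2],"angular": [0,0,0],"fingers": 0}]'

```text
time: 33.35
tool_pos: [516.0, 157.4, 86.9]
tcp_rot: [179.9, 0.2, -6.4]
ft_force: [0.2, 0.4, -0.0]
finger_gap: 85.0
grip_force: 0.0
```

Request:
step_arm --targets '[{"dp": [0,0,-0.15],"angular": [0,0,0],"fingers": 0},{"dp": [0,0,-0.4],"angular": [0,0,0],"fingers": 0},{"dp": [0,0.1,-0.7],"angular": [0,0,0],"fingers": 0},{"dp": [0,0.25,-0.85],"angular": [0,0,0],"fingers": 0},{"dp": [0,0.4,-0.95],"angular": [0,0,0],"fingers": 0},{"dp": [0,0.5,-1],"angular": [0,0,0],"fingers": 0},{"dp": [0,0.5,-1],"angular": [0,0,0],"fingers": 0},{"dp": [0,0.5,-1],"angular": [0,0,0],"fingers": 0}]'

```text
time: 34.35
tool_pos: [506.2, 58.7, 287.6]
tcp_rot: [-180.0, 0.0, -6.4]
ft_force: [0.2, 0.7, -0.1]
finger_gap: 85.5
grip_force: 0.0
```

```bash
python3 -c "
from pens import *
pens('wrist');s=sense();print(s['time'],s['tool_pos'])
cv2.imwrite('pics/final.png',snapshot('wrist'))
for i,z in (('rake',0),('rake_post',64)):
    for r in pinpoint('wrist',i)[:1]: print(i,ray('wrist',r['at'],z))
"
```

```text
0.82 [337. 156.] 565 mid [  8. 170.] ang 0.7 x [-51.  65.]
0.82 [331. 164.] 598 mid [ -2. 180.] ang 0.6 x [-61.  56.]
0.65 [343. 157.] 623 mid [  4. 159.] ang 0.6 x [-55.  61.]
0.45 [584. 166.] 569 mid [ -10. -170.] ang 0.7 x [-69.  48.]
34.45 [506.03881697  59.0511501  287.04339123]
rake [521.62700047 157.95383797   0.        ]
rake_post [516.88365544 158.50991296  64.        ]
```

View pics/final.png

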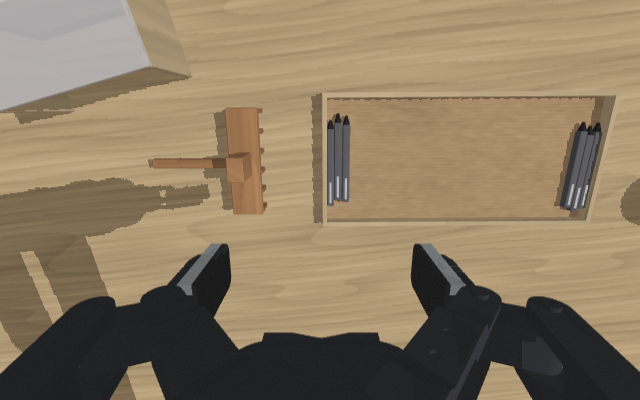

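The final picture shows three styluses packed against each end wall (columns 328–350 and 565–600). The rake stands upright on the bench at (240,162), clear of the tray.

```bash
python3 -c "
from bench import *
print(hand_in())"
```

```text
the job is handed in; nothing more can be done
None
```

I handed the job in at about 34 s. The last camera check showed three styluses packed flat and parallel against each end wall, and the rake standing upright on the bench clear of the tray; the simulator gave no verdict back.

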